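Flip the ratchet and clamp the blender base

ROBOT

A 6-joint arm with a two-finger parallel gripper is mounted at the origin on the work surface. World frame = base frame: x ahead of the robot, y to its left, z up, the work surface at z = 0. Lengths are in mm, angles in rad, forces in N, time in s.
With the tool pointing down it reaches from about 275 to 750 mm from the base axis. Payload 10.2 kg.
Tool frame: the origin (TCP) lies between the finger pads; the fingertips stand 11 mm ahead of it and the grasp point (between the pads) lies 8 mm behind it; z points along the fingers, y is the line along which they close (so a half turn about z gives the same grasp; the last joint's range is limited). The gripper opens to 85 mm and grips with 20 to 120 N. Pads are 22 mm wide; open, the fingers measure 114 mm over their backs; the gripper's body (76 mm by 85 mm) begins 54 mm behind the grasp point. The pads swing forward as they close: fully open they stand 13 mm farther back than shut.
Start: joints at [-1.393, 0.313, 1.498, -0, 1.331, -0.223], TCP at [204.82, -483.405, 242.294] pointing down, gripper open.
Joint ranges: [-2.94, 2.94], [-0.97, 2.17], [0.19, 2.56], [-1.23, 4.37], [0.02, 3.11], [-2.88, 2.88]. Speed limits (rad/s): [2.39, 2.39, 3.01, 3.14, 3.14, 3.14].

INTERFACE

Orientations are given as a unit quaternion [w, x, y, z].
In Python, from rig import sense, eyes, finish_job gives the robot as it stands.
- The arm moves only by the shell command python3 -m jog 'ROWS' [FORCE]. ROWS is JSON, a list of rows, each a list of 7 numbers: the shift along the tool's x, y, z in m, then the turn, a rotation vector about the tool's x, y, z in rad, then the finger opening in m, from 0 to 0.0854. In form: [[dx, dy, dz, rx, ry, rz, gripper], ...]. A call has 1 to 5 rows; each row shifts and turns the commanded pose from where the row before left it, along the tool's axes as they then stand; what a row does not reach is not made up. A row lasts 1/10 s, in which the tool goes at most 50 mm and 8.59 degrees, less where a joint would pass 70% of its speed; a pose out of reach is approached as far as the arm can. A call is refused whole if a number of a shift passes 0.05 or a number of a turn 0.15, either way. A call with a gripper value outside its range is refused whole. The fingers move at their own pace and stop on an object; FORCE is the grip in N (left out, the last holds). Time passes only in rows, so rows that do not move let the fingers close. It gives the time, the measured TCP pose, the force, the opening and the grip force at its end, in the units of the state.
- sense(): the state, without advancing time (a new reading comes with each control period).
- eyes.capture(name): name is "scene" or "top"; returns the picture (480x640x3 uint8, red, green, blue); there is no depth.
- eyes.calibration(name): a dict with "fx", "fy", "cx", "cy" (pixels), "cam_to_world" (4x4, takes a point from camera to world coordinates). Camera axes: x right, y down, z forward; pixel columns grow to the right and rows downward; lengths in mm; the calibration is good to about 2 mm. A picture is of the moment at which its call begins. calibration takes no time and is no camera call.
- finish_job(): hands the job in; it is judged then, once.
The state is a dict: "time_s": time; "joints": joint angles; "dq": joint speeds; "tau": joint torques, N m; "eef_pos": TCP position; "ee_rot": TCP orientation; "force": force on the tool from outside, world axes, zero at the start; "wrist_torque": the same for the moment, N m; "grip_width": opening from 0.0 (shut) to 1.0 (fully open); "grip_force": force on a finger pad.
Only numpy, scipy, OpenCV 4.12 (cv2) and the standard library are available. Lean on these libraries where they do the work, as an engineer would, in place of code of your own. Each camera call takes 0.05 s, during which the arm holds its last target. There are 200 camera calls.

TASK

Clamp the blender base on its bench mount with the ratchet handle, without touching the clamp arm itself. First flip the small direction lever on the ratchet head over to tighten (clockwise seen from above), then swing the handle back counter-clockwise right to its stop to feel that it clicks round freely and the clamp arm stays still. Then pull the handle clockwise until the clamp arm bears on the blender's rubber-faced foot and the pull at the grip has risen to about 16 N (past 25 N would be too much), hold it a moment, and let go so that the arm stays pressed on the foot; leave the bottle, the cup and the scale where they are.

Things in the scene. Friction and masses are not known exactly. Their poses are not given: they have to be found in the camera images.
- base: Dark steel mount plate, 360 x 360 x 8 mm, fixed to the counter. Origin on the upright spindle axis at counter level, z up; -x points roughly to the robot. The plate spans -90 to +270 mm in x, -280 to +80 mm in y. Two steel stop pins (10 mm thick, tops at 94 mm) stand 80 mm from the axis at the ends of the handle's swing.
- handle (a joint): Angle (rad) of the ratchet handle, clockwise seen from above positive, stops at -0.75 (back) and +0.95; 0: it points along the base's -x. Head 88 mm across, 68 to 98 mm above the counter. Free way: clicks every 0.45 rad (lost motion on reversing up to that), 1 N at the grip, up to 4 N at a click, clamp arm still. Driving the loose spindle: 5 to 7 N, more if fast. Stays where left.
- grip (a point): Centre of the upright round black grip at the handle's end: 26 mm thick, 92 to 152 mm above the counter, this point at 128 mm, 160 mm from the spindle axis. It does not spin on the handle. Pinch or push it. Pulled slowly, square to the handle, 10 N here presses the clamp arm on the foot with about 16 N, 16 N with 33 N, 22 N with 52 N; once it bears, the pull rises 1 to 2 N per mm of grip travel.
- selector (a joint): Angle (rad) of the direction lever on top of the ratchet head about its upright pivot on the handle arm, 62 mm from the spindle axis; clockwise from above is positive. Snaps over centre: -0.36 drives counter-clockwise (loosens; how it starts), +0.36 drives clockwise (tightens); -/+0.17 while its pawl sits on a tooth. It points from the pivot inwards to the spindle axis.
- selector_tip (a point): Top centre of the upright steel fin on the direction lever, 40 mm from its pivot, 22 mm from the spindle axis. Fin 10 mm long, 9 mm thick, top 128 mm above the counter (lever bar top 108, head top 98). It lies up to 14 mm either side of the line from axis to grip; to flip, push it clockwise about its pivot by 15 to 28 mm with 1 to 3 N, until it snaps over. This hardly turns the handle.
- spindle: Steel spindle with the clamp arm (dog), under the ratchet head. Origin on the spindle axis at counter level; its x axis points along the clamp arm, z up. The arm is 18 mm wide, 25 to 41 mm above the counter, and ends in an upright round nose. Stiff to turn, stays where left.
- dog_tip (a point): Axis of the round nose (16 mm thick, 14 to 46 mm above the counter) of the clamp arm, 60 mm from the spindle axis, 30 mm above the counter.
- blender: Black plastic blender motor base, 150 x 155 mm and 150 mm tall, on a steel saddle, held fast on the mount plate to the right of the spindle. Origin under the middle of the saddle. A low aluminium foot (44 mm wide) reaches out in its +y direction under the ratchet; the clamp arm closes on the foot's rubber-faced end moving towards the blender's -y.
- pad: Hard rubber facing on the end of the blender's foot, 36 x 11 x 26 mm; gives 1 mm for each 20 N. The body's origin and axes coincide with those of the blender; the face is at y = +140 mm in that frame, centred at x = -63 mm, 27 mm above the counter.
- pad_face (a point): Centre of the rubber face that the clamp arm's nose must bear on. Contact when the nose's axis is 8 mm from the face.
- squeeze_bottle: Clear squeeze bottle, 56 mm thick, 150 mm tall, standing left of the work; not part of the job. Origin at the centre of its underside.
- steel_cup: Steel cup, 76 mm wide, 85 mm tall, standing to the left; not part of the job. Origin at the centre of its underside.
- scale: White kitchen scale, 150 x 190 x 28 mm, lying to the right; not part of the job. Origin at the centre of its underside.

How it is judged (in metres and radians):
On the way, in this order (a step that is already met when the one before it is completed fails the run):
1. the direction lever is flipped to tighten (value of joint selector above 0.08 rad), for 0.2 s.
2. the handle is swung back to within 0.1 rad of its back stop, free-wheeling: the lever still at tighten, the clamp arm's nose within 8 mm of where it started (value of joint handle below -0.65 rad and value of joint selector above 0.08 rad and distance of dog_tip from where it was at the start of the episode below 0.008 m), for 0.1 s.
3. the clamp arm bears on the rubber face with over 15 N for 0.3 s (contact force between spindle and pad above 15 N), for 0.3 s.
At the end, for the whole second after the job is handed in: The clamp arm still presses on the foot's rubber face (over 3 N), at rest (under 0.1 rad/s), with the direction lever at tighten (over 0.08 rad) (contact force between spindle and pad above 3 N and value of joint selector above 0.08 rad and angular speed of spindle below 0.1 rad/s); the robot touches nothing.
It fails at once if the clamp arm is forced on the foot with more than 65 N (about 26 N at the grip) (contact force between spindle and pad above 65 N).
It fails at once if the robot touches the clamp arm (contact force between any of the fingers, the arm and spindle above 1 N).
It fails at once if the bottle, the cup or the scale is moved by more than 20 mm (distance of any of squeeze_bottle, steel_cup, scale from where it was at the start of the episode above 0.02 m).
It also fails if it takes over 72 s, if anything falls off the work surface, if the arm or the gripper's body presses on something with over 40 N, if the wrist force passes 120 N, or if a joint passes its speed limit or range.

## Working session

There is one attempt and no reset: what is moved stays moved. The work goes in short steps, Python scripts to look and compute and a shell command to move; the robot and the scene stay as the last step left them, time stands still between calls to the robot, and variables do not carry over. Pictures are saved under pics/ and viewed, at most 10 in all, crops included, and the job is handed in when it is done.

```bash
mkdir -p pics; ls
python3 - <<'E'
from rig import sense, eyes
import cv2
s=sense();print(s)
for n in("scene","top"):
    print(eyes.calibration(n)); cv2.imwrite(f"pics/{n}0.png",eyes.capture(n)[:,:,::-1])
E
```

```text
pics
{'time_s': 0.0, 'joints': array([-1.39337521e+00,  3.13437118e-01,  1.49846394e+00, -1.78932160e-05,
        1.33098725e+00, -2.23389965e-01]), 'dq': array([-0.00010346,  0.00106792,  0.00074455, -0.00081607, -0.00014096,
        0.00011325]), 'tau': array([-1.46029820e-04, -4.12270439e+01, -2.59750539e+01, -2.10010658e-04,
        4.05346524e-03, -2.24510688e-05]), 'eef_pos': array([ 204.78091111, -483.1416975 ,  241.73154855]), 'ee_rot': array([-6.47852689e-04,  9.79985299e-01,  1.99068818e-01,  6.20163995e-06]), 'force': array([ 0.33834306, -0.218242  , -0.36339936]), 'wrist_torque': array([ 0.03179166, -0.04037305, -0.02817851]), 'grip_force': 0.0, 'grip_width': 0.9990237182031261}
{'fx': 605.9311031787686, 'fy': 605.9311031787686, 'cx': 324.7687092897714, 'cy': 238.41992932498226, 'cam_to_world': array([[-2.90158658e-01,  6.68418528e-01, -6.84853725e-01,
         1.50597584e+03],
       [ 9.56958568e-01,  1.98037092e-01, -2.12159396e-01,
         2.80200353e+02],
       [-6.18483084e-03, -7.16936526e-01, -6.97111014e-01,
         1.06557169e+03],
       [ 0.00000000e+00,  0.00000000e+00,  0.00000000e+00,
         1.00000000e+00]])}
{'fx': 442.4038686545461, 'fy': 442.4038686545461, 'cx': 311.97344413520534, 'cy': 245.96676849109494, 'cam_to_world': array([[ 2.58600987e-02, -9.80745207e-01,  1.93571936e-01,
         3.83425091e+02],
       [-9.98895611e-01, -3.29495770e-02, -3.34945276e-02,
         1.91380281e+01],
       [ 3.92277108e-02, -1.92491986e-01, -9.80514162e-01,
         1.06781722e+03],
       [ 0.00000000e+00,  0.00000000e+00,  0.00000000e+00,
         1.00000000e+00]])}
```

View pics/scene0.png

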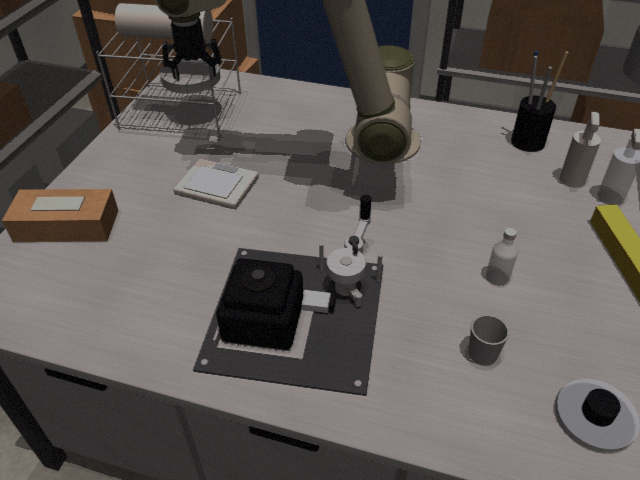

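View pics/top0.png

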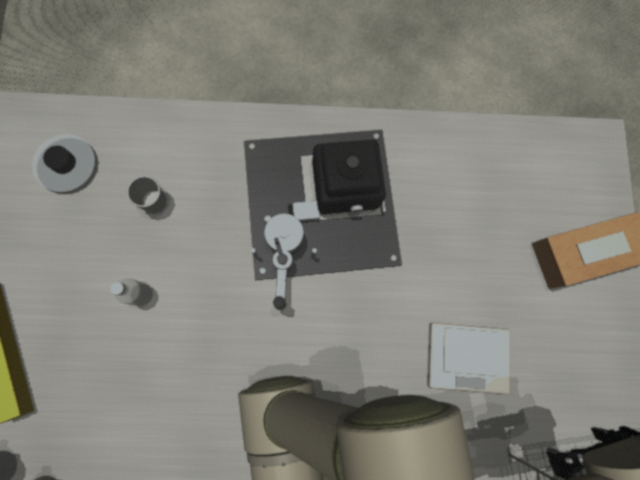

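The scene view shows the grip at about (365,203), head at (346,264) and fin at (354,242). In the top view the head is at (284,233) and the grip at (280,302). I'll zoom in on both and cast rays.

```bash
cat > h.py <<'E'
import numpy as np
from rig import sense, eyes
def ray(n,u,v):
    c=eyes.calibration(n);M=c["cam_to_world"]
    return M[:3,3],M[:3,:3]@np.array([(u-c["cx"])/c["fx"],(v-c["cy"])/c["fy"],1])
def onz(n,u,v,z):
    o,d=ray(n,u,v);return (o+d*(z-o[2])/d[2]).round(1)
def proj(n,p):
    c=eyes.calibration(n);M=c["cam_to_world"];q=M[:3,:3].T@(np.array(p)-M[:3,3])
    return (q[:2]/q[2]*c["fx"]+[c["cx"],c["cy"]]).round(1)
E
python3 - <<'E'
from h import *
import cv2
a=cv2.imread("pics/scene0.png")[185:315,300:400];b=cv2.imread("pics/top0.png")[200:320,240:340]
cv2.imwrite("pics/crop0.png",np.hstack([cv2.resize(a,(400,520),interpolation=2),cv2.resize(b,(400,480),interpolation=2)[:520] if 0 else cv2.copyMakeBorder(cv2.resize(b,(400,480),interpolation=2),0,40,0,0,0)]))
print("grip",onz("scene",365,200,152),onz("top",280,302,152))
print("head",onz("scene",346,263,98),onz("top",284,232,98))
print("fin",onz("scene",354,239,128))
for p in [(245,141),(382,130),(401,265),(255,280)]: print(onz("top",*p,8))
E
```

```text
grip [460.1  54.4 152. ] [444.8  50.5 152. ]
head [616.3  53.   98. ] [604.7  49.6  98. ]
fin [568.2  57.5 128. ]
[859.2 160.6   8. ]
[ 905.1 -190.8    8. ]
[ 552.6 -235.8    8. ]
[505.  117.3   8. ]
```

View pics/crop0.png

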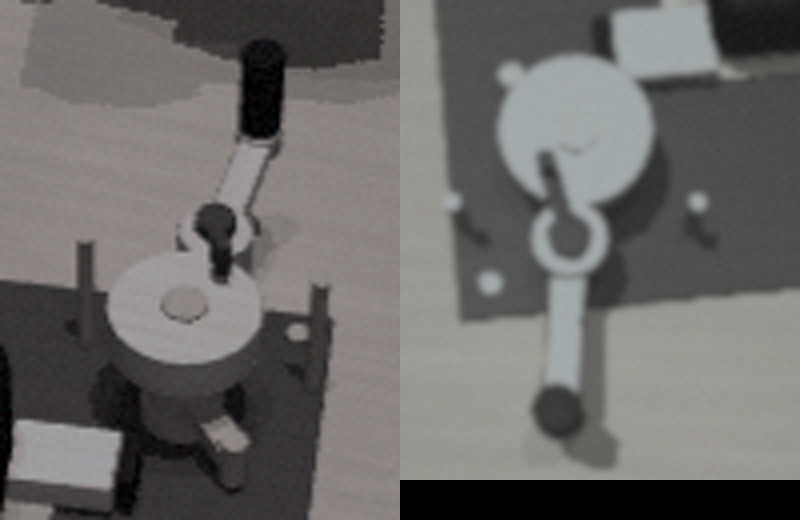

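```bash
python3 -m jog '[[0,0,0,0,0,0.1336,0],[0,0,0,0,0,0.1336,0],[0,0,0,0,0,0.1336,0],[0.025,-0.039,0,0,0,0,0],[0.025,-0.039,0,0,0,0,0]]' 20
for i in 1 2; do python3 -m jog '[[0.025,-0.039,0,0,0,0,0],[0.025,-0.039,0,0,0,0,0],[0.025,-0.039,0,0,0,0,0],[0.025,-0.039,0,0,0,0,0],[0.025,-0.039,0,0,0,0,0]]'; done
python3 - <<'E'
from h import *
print(sense())
for z in(118,128):print(onz("top",276.75,238.75,z),onz("scene",355.5,244,z),onz("scene",355.5,249,z))
print(onz("top",279.5,302.5,152),onz("scene",365.7,198,152),onz("top",283.75,232.5,98),onz("scene",346.3,261.2,98))
A=np.array([604,49,0])
print(proj("scene",(579,64,128)),proj("scene",(579,36,128)),proj("scene",(542,50,108)),proj("top",(579,64,128)),proj("top",(542,50,108)))
E
```

```text
time_s: 0.6
eef_pos: [254.9, -404.5, 241.6]
ee_rot: [-0.001, 1.0, -0.001, -0.0]
force: [-0.3, -0.1, 0.4]
grip_width: 0.145
grip_force: 0.0
time_s: 1.1
eef_pos: [380.4, -208.6, 242.2]
ee_rot: [-0.0, 1.0, -0.0, -0.0]
force: [0.5, -0.1, -0.2]
grip_width: -0.006
grip_force: 0.0
time_s: 1.6
eef_pos: [505.4, -13.5, 242.1]
ee_rot: [-0.0, 1.0, 0.0, -0.0]
force: [-0.0, -0.4, -0.0]
grip_width: -0.003
grip_force: 0.0
{'time_s': 1.6, 'joints': array([-2.58694914e-01,  2.70460182e-01,  1.55483747e+00, -7.79307493e-05,
        1.31662638e+00,  1.31195708e+00]), 'dq': array([ 0.92145036,  0.50003138, -0.64319119, -0.00125949,  0.13930678,
        0.91979978]), 'tau': array([-3.78845930e+00, -4.32996368e+01, -2.25018275e+01,  1.20784175e-01,
       -4.27345152e-02, -1.17734347e+00]), 'eef_pos': array([505.43308414, -13.46595341, 242.12564837]), 'ee_rot': array([-5.94186430e-06,  9.99999982e-01,  8.19698814e-05, -1.69823410e-04]), 'force': array([-0.01870711, -0.3699704 , -0.01906195]), 'wrist_torque': array([-0.04503365, -0.04707859,  0.01344927]), 'grip_force': 0.0, 'grip_width': -0.003067349317785814}
[584.4  64.3 118. ] [572.7  62.4 118. ] [587.8  66.4 118. ]
[582.3  63.8 128. ] [582.5  64.7 128. ] [597.5  68.7 128. ]
[443.7  51.5 152. ] [452.7  54.2 152. ] [603.5  50.1  98. ] [610.9  52.1  98. ]
[355.6 242.9] [343.3 240.3] [353.5 236.9] [276.6 240.2] [282.6 258.8]
```

```bash
python3 -m jog '[[0.025,-0.039,0,0,0,0,0],[0.025,-0.039,0,0,0,0,0],[0.026,-0.037,0.02,0,0,0,0],[0,0,0.04,0,0,0,0],[0,0,0.04,0,0,0,0]]'
python3 -m jog '[[0,0,0.018,0,0,0,0],[0,0.005,0,0,0,0,0],[0,0.005,0,0,0,0,0],[0,0.004,0,0,0,0,0],[0,0.003,0,0,0,0,0]]'
python3 -m jog '[[0,0.003,0,0,0,0,0],[0,0.003,0,0,0,0,0],[0,0.003,0,0,0,0,0]]'
python3 -m jog '[[0,0.003,0,0,0,0,0],[0,0.003,0,0,0,0,0]]'
python3 - <<'E'
from h import *
import cv2
a=eyes.capture("scene")[185:315,280:420,::-1]
cv2.imwrite("pics/c1.png",cv2.resize(a,None,fx=4,fy=4,interpolation=2))
E
```

```text
time_s: 2.1
eef_pos: [580.9, 100.9, 140.6]
ee_rot: [0.0, 1.0, 0.001, 0.0]
force: [0.5, -0.8, -0.6]
grip_width: -0.0
grip_force: 0.0
time_s: 2.6
eef_pos: [581.6, 82.2, 125.8]
ee_rot: [-0.0, 1.0, -0.0, 0.002]
force: [2.3, 2.8, 1.2]
grip_width: 0.004
grip_force: 1.4
time_s: 2.9
eef_pos: [580.8, 73.4, 124.5]
ee_rot: [0.0, 1.0, 0.0, 0.0]
force: [0.4, 1.3, 1.2]
grip_width: 0.0
grip_force: 0.7
time_s: 3.1
eef_pos: [580.6, 67.2, 124.2]
ee_rot: [0.0, 1.0, -0.0, -0.0]
force: [0.0, -0.2, 0.0]
grip_width: 0.0
grip_force: 0.0
```

View pics/c1.png

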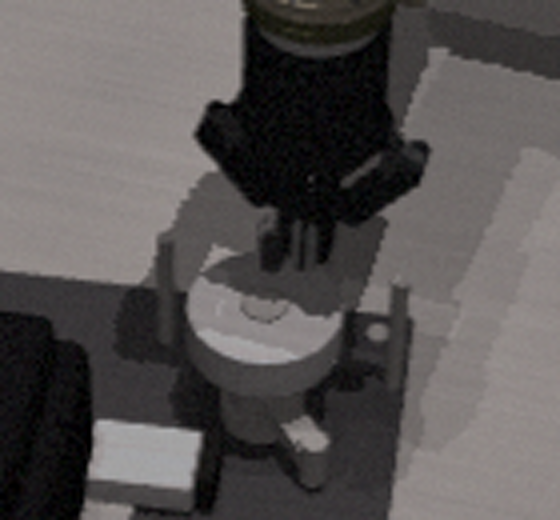

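The force dropped to zero and a gap shows between finger and fin, so the lever has snapped over. The fin now sits at about (268,240) in the crop. Next I'll straddle the grip.

```bash
python3 -m jog '[[0,-0.003,-0.033,0,0,0,0],[0,0,-0.033,0,0,0,0.042],[-0.045,0.006,0,0,0,0,0.042],[-0.045,0.006,0,0,0,0,0.042],[-0.045,0.006,0,0,0,0,0.042]]'
python3 -m jog '[[0,0,0,0,0,0,0.042]]'
python3 - <<'E'
from h import *
import cv2
a=eyes.capture("scene")[155:315,270:430,::-1]
b=eyes.capture("top")[190:320,220:350,::-1]
cv2.imwrite("pics/c2.png",np.hstack([cv2.resize(a,(400,400),interpolation=2),cv2.resize(b,(400,400),interpolation=2)]))
print(sense()['eef_pos'])
E
```

```text
time_s: 3.65
eef_pos: [443.9, 52.4, 190.1]
ee_rot: [0.0, 1.0, 0.0, -0.0]
force: [-0.1, -0.8, 1.2]
grip_width: 0.491
grip_force: 0.0
time_s: 3.75
eef_pos: [440.8, 52.7, 189.5]
ee_rot: [-0.0, 1.0, -0.0, -0.002]
force: [-0.6, 1.6, 0.1]
grip_width: 0.489
grip_force: 0.0
[445.80736312  52.38643283 190.8389677 ]
```

View pics/c2.png

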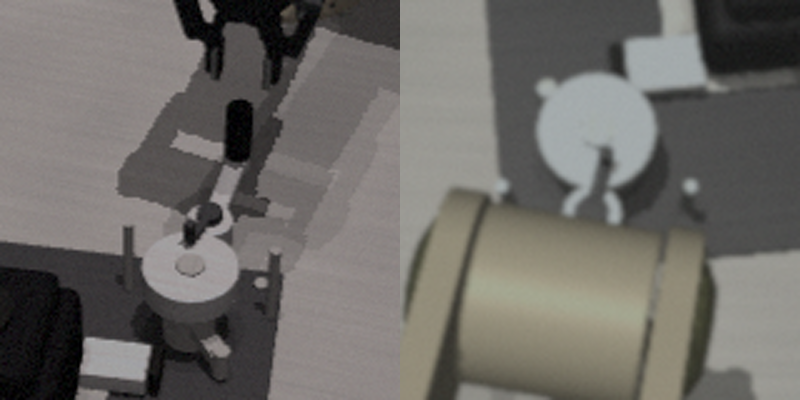

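The picture confirms the lever now points to the tighten side, with the gripper straight above the grip. I'll descend and swing back.

```bash
python3 -m jog '[[0,0,0.03,0,0,0,0.042],[0,0,0.03,0,0,0,0.042],[0,0,0.012,0,0,0,0.042],[0,0.004,0,0,0,0,0.042],[0,0.004,0,0,0,0,0.042]]'
for i in 1 2 3; do python3 -m jog '[[0.0002,0.008,0,0,0,-0.05,0.042],[0.0002,0.008,0,0,0,-0.05,0.042],[0.0002,0.008,0,0,0,-0.05,0.042],[0.0002,0.008,0,0,0,-0.05,0.042],[0.0002,0.008,0,0,0,-0.05,0.042]]'; done
```

```text
time_s: 4.35
eef_pos: [446.9, 44.2, 118.7]
ee_rot: [0.0, 1.0, 0.0, 0.0]
force: [-0.3, 3.2, -1.0]
grip_width: 0.492
grip_force: 0.9
time_s: 4.85
eef_pos: [452.0, 4.2, 119.5]
ee_rot: [0.0, 0.992, 0.126, 0.001]
force: [0.3, 0.3, -0.7]
grip_width: 0.492
grip_force: 0.6
time_s: 5.35
eef_pos: [466.5, -32.9, 119.5]
ee_rot: [0.0, 0.969, 0.248, 0.001]
force: [0.9, 2.0, -0.2]
grip_width: 0.49
grip_force: 0.6
time_s: 5.85
eef_pos: [489.7, -65.1, 119.4]
ee_rot: [0.0, 0.93, 0.367, 0.001]
force: [-0.4, 3.0, 1.0]
grip_width: 0.496
grip_force: 1.0
```

```bash
for i in 1 2; do python3 -m jog '[[0.0001,0.004,0,0,0,-0.025,0.042],[0.0001,0.004,0,0,0,-0.025,0.042],[0.0001,0.004,0,0,0,-0.025,0.042]]'; done
```

```text
time_s: 6.15
eef_pos: [497.7, -73.1, 118.7]
ee_rot: [0.0, 0.916, 0.402, 0.0]
force: [-1.5, 1.8, 0.5]
grip_width: 0.494
grip_force: 0.8
time_s: 6.45
eef_pos: [506.9, -80.7, 118.3]
ee_rot: [0.0, 0.9, 0.436, 0.0]
force: [-0.1, 2.4, 1.1]
grip_width: 0.491
grip_force: 0.6
```

```bash
python3 -m jog '[[0,0.003,0,0,0,-0.02,0.042]]';python3 -m jog '[[0,0.003,0,0,0,-0.02,0.042]]'
```

```text
time_s: 6.55
eef_pos: [508.2, -81.6, 118.1]
ee_rot: [-0.002, 0.896, 0.445, -0.001]
force: [-11.7, 13.8, 12.3]
grip_width: 0.492
grip_force: 8.7
time_s: 6.65
eef_pos: [508.6, -81.4, 117.9]
ee_rot: [-0.005, 0.891, 0.454, -0.002]
force: [-22.0, 23.9, 19.9]
grip_width: 0.489
grip_force: 16.6
```

```bash
python3 -m jog '[[0,-0.01,0,0,0,0,0.042],[0,-0.01,0,0,0,0.03,0.042],[0,-0.004,0,0,0,0.02,0.042]]'
python3 - <<'E'
from h import *
A=np.array([604.5,49.5])
for n,u,v,z in [("scene",359,300,46),("scene",331.5,297,40)]:
    p=onz(n,u,v,z);d=p[:2]-A;print(p,np.hypot(*d),np.arctan2(d[1],d[0]))
import cv2
a=eyes.capture("scene")[185:335,270:430,::-1]
cv2.imwrite("pics/c3.png",cv2.resize(a,None,fx=4,fy=4,interpolation=2))
E
```

```text
time_s: 6.95
eef_pos: [491.8, -69.9, 118.3]
ee_rot: [0.0, 0.903, 0.43, 0.0]
force: [0.0, -0.3, -0.6]
grip_width: 0.495
grip_force: 0.0
[667.7  97.6  46. ] 79.42197428923564 0.6505521125647159
[671.8  36.2  40. ] 68.6016034798021 -0.19510854268231792
```

View pics/c3.png

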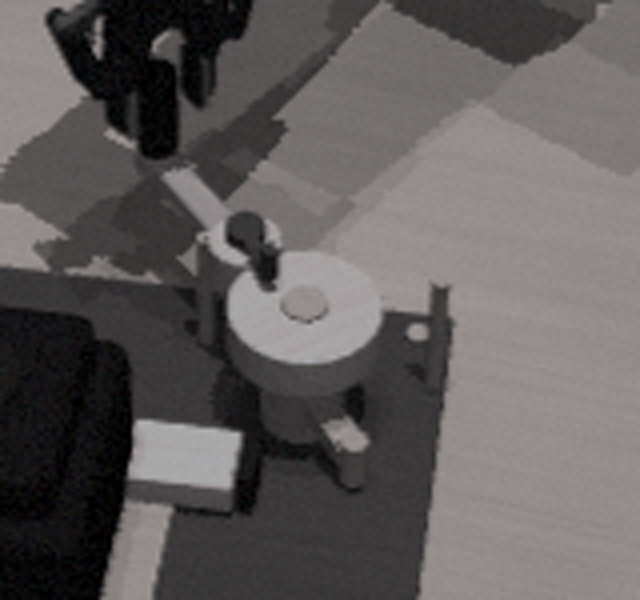

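The handle rests against the back stop pin with the lever still at tighten, and the nose at about (350,470) is still where it was. Next comes the clockwise pull.

```bash
for i in 1 2; do python3 -m jog '[[0.0001,-0.0064,0,0,0,0.04,0.042],[0.0001,-0.0064,0,0,0,0.04,0.042],[0.0001,-0.0064,0,0,0,0.04,0.042],[0.0001,-0.0064,0,0,0,0.04,0.042],[0.0001,-0.0064,0,0,0,0.04,0.042]]'; done
```

```text
time_s: 7.5
eef_pos: [469.7, -47.9, 118.5]
ee_rot: [0.0, 0.941, 0.338, 0.0]
force: [2.1, -1.2, -0.5]
grip_width: 0.489
grip_force: 0.6
time_s: 8.0
eef_pos: [453.0, -22.2, 118.8]
ee_rot: [0.002, 0.97, 0.242, 0.002]
force: [7.2, -4.4, -2.4]
grip_width: 0.492
grip_force: 3.8
```

```bash
python3 -m jog '[[0.0015,-0.005,0,0,0,0.031,0.042],[0.0015,-0.005,0,0,0,0.031,0.042],[0.0015,-0.005,0,0,0,0.031,0.042],[0.0015,-0.005,0,0,0,0.031,0.042],[0.001,-0.005,0,0,0,0.031,0.042]]'; python3 -m jog '[[0.0001,-0.005,0,0,0,0.031,0.042],[0.0001,-0.005,0,0,0,0.031,0.042],[0.0001,-0.005,0,0,0,0.031,0.042]]'
python3 -m jog '[[0.0001,-0.004,0,0,0,0.025,0.042],[0.0001,-0.004,0,0,0,0.025,0.042]]'
```

```text
time_s: 8.5
eef_pos: [447.8, 3.2, 118.5]
ee_rot: [0.001, 0.986, 0.166, 0.0]
force: [-2.3, -10.2, 0.8]
grip_width: 0.49
grip_force: 4.1
time_s: 8.8
eef_pos: [444.2, 17.8, 118.5]
ee_rot: [0.001, 0.993, 0.12, 0.001]
force: [3.7, -6.2, -3.7]
grip_width: 0.494
grip_force: 3.7
time_s: 9.0
eef_pos: [442.8, 25.7, 118.6]
ee_rot: [0.001, 0.995, 0.096, 0.001]
force: [4.7, -7.0, -3.7]
grip_width: 0.488
grip_force: 3.5
```

Run:
```python
from h import *
import cv2
a=eyes.capture("scene")[185:335,270:430,::-1]
cv2.imwrite("pics/c4.png",cv2.resize(a,None,fx=4,fy=4,interpolation=2))
```

```text
(no output)
```

View pics/c4.png

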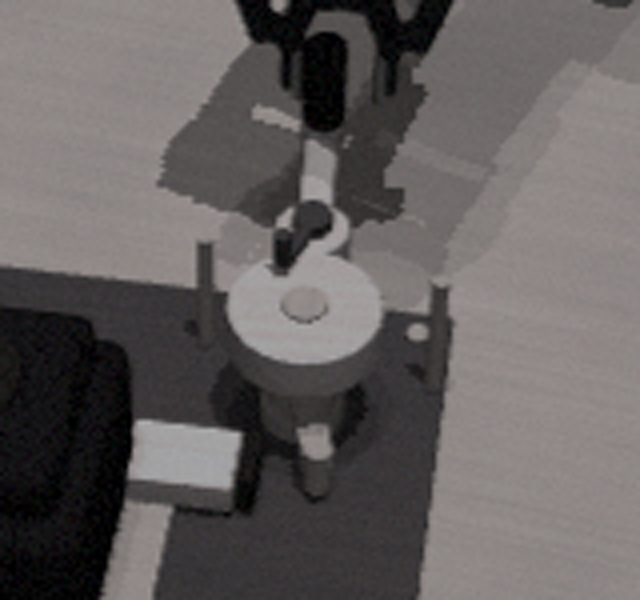

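The nose has moved to about (315,475), and the foot end is at (240,470). That leaves roughly 29 mm of gap, or about 75 mm of grip travel.

```bash
for i in 1 2; do python3 -m jog '[[0.0003,-0.005,0,0,0,0.031,0.042],[0.0003,-0.005,0,0,0,0.031,0.042],[0.0003,-0.005,0,0,0,0.031,0.042],[0.0003,-0.005,0,0,0,0.031,0.042],[0.0003,-0.005,0,0,0,0.031,0.042]]'; done
```

```text
time_s: 9.55
eef_pos: [440.9, 50.7, 118.6]
ee_rot: [0.001, 1.0, 0.018, 0.001]
force: [3.5, -7.2, -1.8]
grip_width: 0.495
grip_force: 3.7
time_s: 10.05
eef_pos: [443.0, 75.6, 118.6]
ee_rot: [0.001, 0.998, -0.059, 0.001]
force: [1.6, -8.7, -0.7]
grip_width: 0.492
grip_force: 3.6
```

```bash
python3 -m jog '[[0.0005,-0.004,0,0,0,0.025,0.042],[0.0005,-0.004,0,0,0,0.025,0.042]]'; python3 -m jog '[[0.0005,-0.003,0,0,0,0.019,0.042],[0.0005,-0.003,0,0,0,0.019,0.042]]'
```

```text
time_s: 10.25
eef_pos: [444.4, 83.5, 118.5]
ee_rot: [0.001, 0.996, -0.084, 0.0]
force: [-3.1, -6.8, 2.9]
grip_width: 0.493
grip_force: 3.7
time_s: 10.45
eef_pos: [445.9, 89.3, 118.4]
ee_rot: [0.001, 0.995, -0.103, -0.0]
force: [-3.8, -6.6, 3.3]
grip_width: 0.494
grip_force: 3.6
```

```bash
python3 -m jog '[[0.0005,-0.003,0,0,0,0.019,0.042],[0.0003,-0.002,0,0,0,0.012,0.042]]'
```

```text
time_s: 10.65
eef_pos: [447.3, 94.0, 118.3]
ee_rot: [0.001, 0.993, -0.118, -0.001]
force: [-7.8, -7.6, 4.5]
grip_width: 0.495
grip_force: 5.0
```

```bash
python3 -m jog '[[0.0002,-0.002,0,0,0,0.012,0.042]]'; python3 -m jog '[[0.0002,-0.002,0,0,0,0.012,0.042]]'
```

```text
time_s: 10.75
eef_pos: [447.8, 95.7, 118.2]
ee_rot: [0.001, 0.992, -0.124, -0.001]
force: [-7.2, -9.6, 5.2]
grip_width: 0.493
grip_force: 5.7
time_s: 10.85
eef_pos: [448.3, 97.4, 118.2]
ee_rot: [0.002, 0.992, -0.13, -0.002]
force: [-8.7, -11.3, 6.5]
grip_width: 0.491
grip_force: 6.6
```

```bash
python3 -m jog '[[0,-0.0015,0,0,0,0.008,0.042]]'; python3 -m jog '[[0,0,0,0,0,0,0.042],[0,0,0,0,0,0,0.042]]'
```

```text
time_s: 10.95
eef_pos: [448.7, 98.7, 118.3]
ee_rot: [0.002, 0.991, -0.134, -0.002]
force: [-8.5, -11.7, 6.4]
grip_width: 0.494
grip_force: 7.0
time_s: 11.15
eef_pos: [448.7, 98.8, 118.2]
ee_rot: [0.002, 0.991, -0.134, -0.001]
force: [-7.9, -9.4, 6.2]
grip_width: 0.494
grip_force: 5.9
```

```bash
python3 -m jog '[[0,-0.0015,0,0,0,0.008,0.042],[0,-0.0015,0,0,0,0.008,0.042]]'; python3 -m jog '[[0,-0.001,0,0,0,0.006,0.042]]'
```

```text
time_s: 11.35
eef_pos: [449.5, 101.3, 118.2]
ee_rot: [0.002, 0.99, -0.142, -0.002]
force: [-8.6, -14.0, 5.5]
grip_width: 0.489
grip_force: 8.1
time_s: 11.45
eef_pos: [449.8, 102.1, 118.2]
ee_rot: [0.002, 0.989, -0.145, -0.002]
force: [-8.1, -15.1, 6.0]
grip_width: 0.487
grip_force: 8.4
```

```bash
python3 -m jog '[[0,-0.0005,0,0,0,0,0.042],[0,0,0,0,0,0,0.042],[0,0,0,0,0,0,0.042],[0,0,0,0,0,0,0.042],[0,0,0,0,0,0,0.042]]'
```

```text
time_s: 11.95
eef_pos: [449.9, 102.6, 118.2]
ee_rot: [0.002, 0.989, -0.145, -0.002]
force: [-9.0, -13.6, 6.9]
grip_width: 0.487
grip_force: 8.0
```

```bash
python3 -m jog '[[0,0.001,0,0,0,0,0.042],[0,0.002,0,0,0,0,0.042],[0,0.003,0,0,0,0,0.042],[0,0.002,0,0,0,0,0.046],[0,0,0,0,0,0,0.05]]'; python3 -m jog '[[0,0,-0.01,0,0,0,0.05],[0,0,-0.03,0,0,0,0.05],[0,0,-0.03,0,0,0,0.05],[0,0,-0.03,0,0,0,0.05],[0,0,0,0,0,0,0.05]]'
python3 - <<'E'
from h import *
import cv2
a=eyes.capture("scene")[185:335,270:430,::-1]
cv2.imwrite("pics/c5.png",cv2.resize(a,None,fx=4,fy=4,interpolation=2))
E
```

```text
time_s: 12.45
eef_pos: [448.8, 96.3, 118.3]
ee_rot: [0.0, 0.989, -0.145, 0.0]
force: [0.3, -4.0, -1.2]
grip_width: 0.586
grip_force: 1.8
time_s: 12.95
eef_pos: [450.1, 97.2, 222.6]
ee_rot: [-0.001, 0.989, -0.145, 0.004]
force: [0.4, -0.4, -0.7]
grip_width: 0.588
grip_force: 0.0
```

View pics/c5.png

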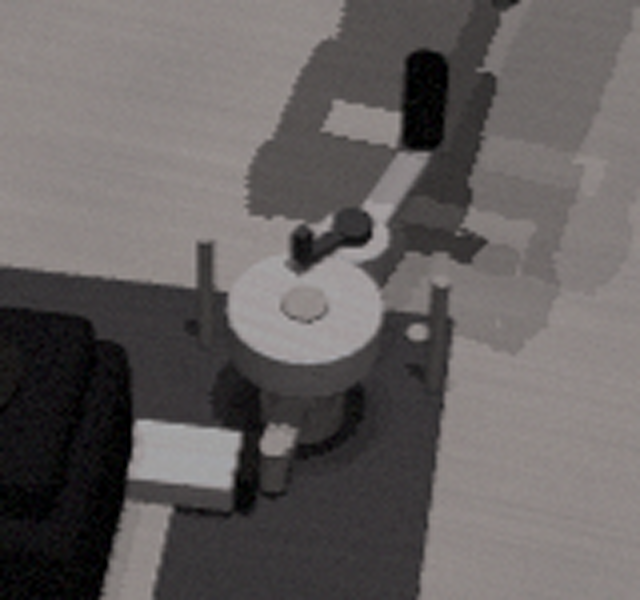

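The lever is at tighten, the nose at about (278,460) sits against the dark rubber face, and the gripper is clear of the grip. Handing in.

```bash
python3 -m jog '[[0,0,-0.02,0,0,0,0.05],[0,0,0,0,0,0,0.05],[0,0,0,0,0,0,0.05]]'; python3 -c "from rig import finish_job; print(finish_job())"
```

```text
time_s: 13.3
eef_pos: [448.2, 96.9, 237.5]
ee_rot: [-0.0, 0.989, -0.145, -0.0]
force: [-0.2, -0.1, -0.3]
grip_width: 0.588
grip_force: 0.0
the job is handed in; nothing more can be done
None
```

I handed the job in at 13.3 s with no verdict returned: lever flipped to tighten, handle free-wheeled to its back stop, clamp pulled to about 16 N at the grip, held and released; the last picture shows the nose against the rubber face, but the force left on it was not measured.

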